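Release the jammed sample tray of a bench reader with the eject pin

TASK

The sample tray of the white bench reader is locked shut. Take the release pin out of its holder block, push it gently down through the small hole in the steel plate on top of the reader until the hidden spring latch is fully pressed, without forcing it, and keep it pressed until the tray has slid all the way out. Then put the pin back in its holder block, fully seated, and leave the things around undisturbed.

Things in the scene. Friction and masses are not known exactly. Their poses are not given: they have to be found in the camera images.
- reader: White bench reader, a box 150 mm deep (its x), 110 mm wide (its y), 80 mm high, fixed to the table. Origin at the centre of its underside; its front with the tray looks along its own -x. The pin must never press on it (cover, hole or latch inside) with more than 30 N, nor the robot itself.
- release_hole (a point): Mouth of the access hole, 8 mm wide with 1.5 mm chamfer, straight down through a 22 mm square, 6 mm thick steel plate flush in the reader's flat top, 36 mm left of the middle, 15 mm in front of it. Below lies the hidden latch's 16 mm round pad, 25 to 39 mm under the mouth, different each time. It goes straight down 7 mm to a hard stop; 3.6 N at first, 8 N at the end, friction 2 to 3 N more.
- tray (a joint): Travel of the sample tray in m: 0 locked shut, 0.030 all the way out, to the reader's front. The latch frees it in the last 2 mm of the latch's travel; then a damped spring drives it out in about 1 s. If the latch is let up too early it catches again at the next tooth (tray at about 9 or 17 mm) and must be pressed again.
- pin: Release pin, 99 mm long, 40 g: a round steel shaft 6 mm in diameter with round end, 55 mm long, under a black square handle 16 x 16 mm and 44 mm high. Origin at the tip of the shaft, z along the pin towards the handle; x and y are square to the handle's flats. It starts upright in the holder block, the handle's underside resting on the block, its top 104 mm above the table.
- pin_handle (a point): Middle of the pin's handle, 77 mm above the tip; the place to grip, across two flats.
- pin_holder: Grey holder block, 50 x 50 x 60 mm high, fixed to the table. Origin at the centre of its underside.
- pin_holder_hole0 (a point): Mouth of the holder's bore in the middle of the block's top, 60 mm above the table: 9 mm in diameter, 58 mm deep, 2 mm chamfer. With the pin seated, its tip is 55 mm below this point.
- vial: Bystander: glass vial with dark cap, 24 mm in diameter, 54 mm high, standing; origin at the centre of its underside. Leave it alone.
- fitting: Bystander: tube fitting, 18 x 33 x 15 mm, lying; origin under its middle. Leave it alone.
- valve: Bystander: small black and blue valve driver, 20 x 37 x 20 mm, lying; origin under its middle. Leave it alone.

How it is judged:
By the outcome, as a careful person would: the job done as asked, in the order asked, and still so for the second after the job is handed in, with the robot touching nothing.
It also fails if it takes over 48 s, if anything falls off the work surface, if the arm or the gripper's body presses on something with over 40 N, if the wrist force passes 120 N, or if a joint passes its speed limit or range.

ROBOT

A 6-joint arm with a two-finger parallel gripper is mounted at the origin on a cart in front of the work surface, level with it; the furniture and walls round the work are solid. World frame = base frame: x ahead of the robot, y to its left, z up, the work surface at z = 0. Lengths are in m, angles in rad, forces in N, time in s.
With the tool pointing down it reaches from about 0.425 to 0.95 m from the base axis. Payload 14.7 kg.
Tool frame: the origin (TCP) lies at the very end of the fingers, on their centre line; the grasp point (between the pads) lies 19 mm behind it; z points along the fingers, x is the direction in which the jaws open and shut, and the axes are right-handed (so a half turn about z gives the same grasp; the last joint's range is limited). The gripper opens to 85 mm and grips with 20 to 120 N. Pads are 22 mm wide; open, the fingers measure 114 mm over their backs; the gripper's body (76 mm by 85 mm) begins 54 mm behind the grasp point. The pads swing forward as they close: fully open they stand 13 mm farther back than shut.
Start: joints at [-1.225, 0.48, 1.596, -0, 1.065, -0.047], TCP at [0.249, -0.6, 0.231] pointing down, gripper open.
Joint ranges: [-2.75, 2.75], [-0.82, 2.05], [0.23, 2.67], [-1.56, 4.7], [0.09, 2.69], [-2.92, 2.92]. Speed limits (rad/s): [1.89, 1.89, 2.39, 3.01, 3.01, 3.01].

INTERFACE

Orientations are given as a unit quaternion [w, x, y, z].
In Python, from cell import manip gives the robot as it stands.
- The arm moves only by the tool play_rows, never from a script. Its argument "motion" is a list of rows, each a list of 3 entries, a list of its own where there are three numbers: the shift along the tool's x, y, z in m, then the turn, a rotation vector about the tool's x, y, z in rad, then the opening, from 0 (shut) to 1 (fully open). A call has 1 to 5 rows; each row is the pose to reach, as a shift and turn from the pose commanded when the call began, along the tool's axes at that moment; what a row does not reach only later rows make up. A row lasts 1/10 s, in which the tool goes at most 50 mm and 8.59 degrees, less where a joint would pass 70% of its speed; a pose out of reach is approached as far as the arm can. A call with a gripper value outside its range is refused whole. The fingers move at their own pace and stop on an object; the grip force is fixed at half the most. Time passes only in rows, so rows that repeat a pose let the fingers close. It gives the time, the measured TCP pose, the force and the opening at its end, in the units of the state.
- manip.read_state(): the state, without advancing time (a new reading comes with each control period).
- manip.capture(name): name is "scene" or "top" or "wrist"; returns (picture, depth): 420x560x3 uint8, red, green, blue; 420x560 float32, m along the optical axis (not along the pixel's ray), 0 where there is no reading.
- manip.calibration(name): a dict with "vfov" (degrees; the focal length in pixels is half the picture's height over the tangent of half this angle, whatever the lens; pixels are square), "cx", "cy" (the principal point, pixels), "rvec" (rotation vector, rad) and "tvec" (3), from world to camera coordinates, as OpenCV has them; the wrist camera has in their place "tool_from_camera" (4x4, takes a point from camera to tool coordinates, whose origin is the TCP and whose axes are the tool frame's). Camera axes: x right, y down, z forward; pixel columns grow to the right and rows downward; lengths in m; the calibration is good to about 2 mm. A picture is of the moment at which its call begins: read the wrist's pose just before it. calibration takes no time and is no camera call.
- manip.finish_job(): hands the job in, once; it reports no verdict.
Trained networks look in the newest picture that a camera, given by its name, has taken for a name from the list of things; names that differ only in an ending like _2 or _b are one class to them, and where a whole thing is asked for, a point or a joint stands for the part that bears it (a point fixed in the world has none). Each returns a list of dicts, best first, with "conf" (0 to 1); they miss things now and then, are a little off and sometimes report something else, mostly with a low value. They report only what shows in the picture. A call takes as long as a camera call.
- manip.look_for(camera, query): "uv" ([column, row] in pixels, amid what is visible of it).
- manip.trace(camera, query): "pixels" (420x560 bool, what is visible of it) and "uv" ([column, row] in pixels, amid what is visible of it).
The state is a dict: "clock": time; "q": joint angles; "joint_vel": joint speeds; "joint_torque": joint torques, N m; "position": TCP position; "orientation": TCP orientation; "force": force on the tool from outside, world axes, zero at the start; "ft_torque": the same for the moment, N m; "grip_width": opening from 0.0 (shut) to 1.0 (fully open).
Only numpy, scipy, OpenCV 4.12 (cv2) and the standard library are available. Lean on these libraries where they do the work, as an engineer would, in place of code of your own. Each camera call takes 0.05 s, during which the arm holds its last target.

## Working session

There is one attempt and no reset: what is moved stays moved. The work goes in short steps, Python scripts to look and compute and a tool call to move; the robot and the scene stay as the last step left them, time stands still between calls to the robot, and variables do not carry over. Pictures are saved under pics/ and viewed, and the job is handed in when it is done.

Besides the shell and the picture viewer there is one more tool, called after "Emit:" as name([rows], argument=value, ...), one row to a line, values as JSON. play_rows: Moves the arm, as the interface text tells. Its arguments: {"type":"object","properties":{"motion":{"type":"array"}},"required":["motion"]}

```bash
ls; mkdir -p pics; cat > h.py <<'E'
import numpy as np, cv2
from scipy.spatial.transform import Rotation as R
from cell import manip
def K(c):
    f=210/np.tan(np.radians(c['vfov'])/2); return f,c['cx'],c['cy']
def cam(name,st=None):
    c=manip.calibration(name)
    if name=='wrist':
        st=st or manip.read_state()
        T=np.eye(4);w=st['orientation'];T[:3,:3]=R.from_quat([w[1],w[2],w[3],w[0]]).as_matrix();T[:3,3]=st['position']
        return K(c),T@np.array(c['tool_from_camera'])
    E=np.eye(4);E[:3,:3]=R.from_rotvec(c['rvec']).as_matrix();E[:3,3]=np.ravel(c['tvec'])
    return K(c),np.linalg.inv(E)
def cloud(name,d,st=None):
    (f,cx,cy),T=cam(name,st)
    v,u=np.mgrid[:d.shape[0],:d.shape[1]]
    p=np.stack([(u-cx)/f*d,(v-cy)/f*d,d],-1)
    return p@T[:3,:3].T+T[:3,3]
def planehit(name,uv,z,st=None):
    (f,cx,cy),T=cam(name,st)
    r=T[:3,:3]@np.array([(uv[0]-cx)/f,(uv[1]-cy)/f,1]); o=T[:3,3]
    return o+r*(z-o[2])/r[2]
def save(n,p): cv2.imwrite(f'pics/{n}.png',p[:,:,::-1])
E
python3 - <<'E'
from h import *
for n in ['scene','top']:
    p,d=manip.capture(n); save(n+'0',p); np.savez(n+'0.npz',p=p,d=d)
    c=manip.calibration(n);print(c)
    P=cloud(n,d)
    for q in ['reader','release_hole','pin','pin_handle','pin_holder','pin_holder_hole0','vial','fitting','valve']:
        r=manip.look_for(n,q)[:2]
        for x in r:
            u,v=map(int,np.round(x['uv'])); print(n,q,round(x['conf'],2),u,v,P[v,u].round(3))
print(manip.calibration('wrist')); print(manip.read_state())
E
```

```text
pics
{'vfov': 49.0853956170089, 'cx': 281.74050411915374, 'cy': 206.45218630755093, 'rvec': array([ 2.06119378, -0.82688325,  0.44185935]), 'tvec': array([-0.49384139,  0.17602188,  0.72384773])}
scene reader 0.83 319 250 [ 0.452 -0.328  0.079]
scene reader 0.66 305 285 [ 0.409 -0.34   0.039]
scene release_hole 0.8 322 251 [ 0.452 -0.335  0.081]
scene pin 0.75 280 188 [ 0.526 -0.16   0.087]
scene pin_handle 0.51 280 185 [ 0.526 -0.16   0.094]
scene pin_holder 0.66 276 211 [ 0.509 -0.167  0.044]
scene pin_holder_hole0 0.98 281 211 [ 0.512 -0.178  0.049]
scene pin_holder_hole0 0.28 280 186 [ 0.526 -0.16   0.091]
scene vial 0.84 239 274 [ 0.351 -0.245  0.036]
scene fitting 0.45 304 209 [ 0.586 -0.171  0.014]
scene fitting 0.37 281 188 [ 0.529 -0.16   0.086]
{'vfov': 52.590865156577635, 'cx': 276.88785113889156, 'cy': 216.9287716266357, 'rvec': array([ 2.17741675, -2.17603019,  0.10712318]), 'tvec': array([-0.22018858,  0.47638955,  0.86812432])}
top reader 0.65 330 206 [ 0.493 -0.324  0.078]
top release_hole 0.58 333 205 [ 0.495 -0.33   0.079]
top pin_holder 0.87 248 193 [ 0.522 -0.161 
[... 687 characters left out ...]
.00000000e+00]])}
{'clock': 1.0, 'q': array([-1.22464200e+00,  4.80181584e-01,  1.59629810e+00, -8.58915677e-06,
        1.06508369e+00, -4.65864835e-02]), 'joint_vel': array([-0.00088054, -0.00023953,  0.00155511,  0.00105527,  0.0004485 ,
        0.00104095]), 'joint_torque': array([ 1.12067748e-03, -9.50509214e+01, -4.30641925e+01,  1.47584033e-04,
        1.43428791e-03, -4.72060219e-05]), 'position': array([ 0.24879515, -0.60050358,  0.23130922]), 'orientation': array([ 1.17159397e-05,  8.31482361e-01, -5.55551153e-01,  9.55215604e-06]), 'force': array([ 0.12211889,  0.6568071 , -0.32110672]), 'ft_torque': array([ 0.06003599, -0.01255016, -0.03269317]), 'grip_width': 1.0004810022041573}
```

View pics/scene0.png

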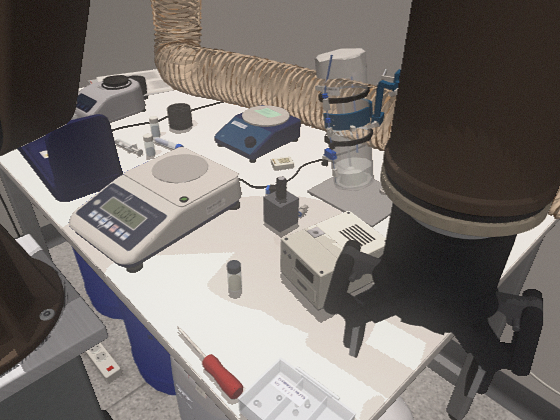

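View pics/top0.png

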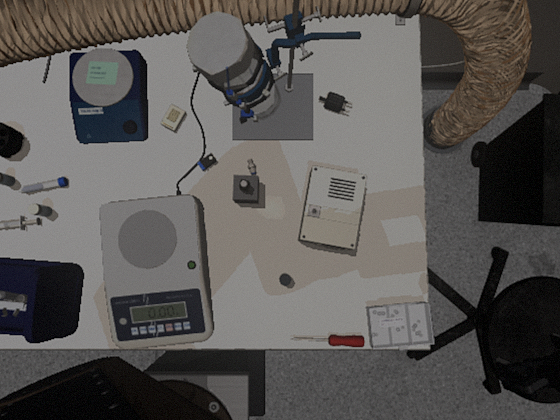

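The scene view shows the holder with its pin at about (281,200), the reader at (330,250) and the vial at (234,278). In the top view the holder is at (248,188) and the reader at (333,208). The plate with the hole is at about (316,211). Next I'll get the orientations from the depth data.

```bash
python3 - <<'E'
from h import *
z=np.load('top0.npz');p,d=z['p'],z['d'];P=cloud('top',d)
def rect(m,n):
    m=m.astype(np.uint8); m=cv2.morphologyEx(m,cv2.MORPH_OPEN,np.ones((3,3)))
    k,l,s,c=cv2.connectedComponentsWithStats(m)
    i=1+np.argmax(s[1:,4]); Q=P[l==i]
    r=cv2.minAreaRect((Q[:,:2]*1000).astype(np.float32)); print(n,[np.round(x,1) for x in r],'z',np.median(Q[:,2]).round(4),len(Q))
v,u=np.mgrid[:420,:560]
Z=P[...,2]
rect((Z>.065)&(Z<.095)&(u>285)&(u<380)&(v>150)&(v<270),'reader')
rect((Z>.05)&(Z<.072)&(u>225)&(u<270)&(v>165)&(v<215),'holder')
rect((Z>.085)&(Z<.12)&(u>225)&(u<270)&(v>165)&(v<215),'pin')
print('table',np.median(Z[280:300,300:360]), 'balance',np.percentile(Z[200:340,100:205],[50,95,99]), 'behind',np.percentile(Z[80:138,235:310],[50,90,99]))
for uv in [(316,211),(238,186),(246,184)]: print(uv,P[uv[1],uv[0]].round(4))
a=cv2.resize(p[140:270,190:390],None,fx=4,fy=4,interpolation=cv2.INTER_CUBIC); save('topzoom',a)
E
```

```text
reader [array([ 492. , -329.9]), array([110.4, 152.3]), np.float64(79.7)] z 0.0792 4234
holder [array([ 534.3, -154.3]), array([50.4, 49.8]), np.float64(88.9)] z 0.0593 526
pin [array([ 534.5, -154.7]), array([16.3, 16.5]), np.float64(79.0)] z 0.1031 85
table -0.0005992040726320869 balance [0.07354219 0.09108999 0.09279731] behind [0.01044388 0.19020986 0.24308814]
(316, 211) [ 0.483  -0.2964  0.0794]
(238, 186) [ 0.5362 -0.1409  0.0577]
(246, 184) [ 0.5322 -0.1602  0.1045]
```

View pics/topzoom.png

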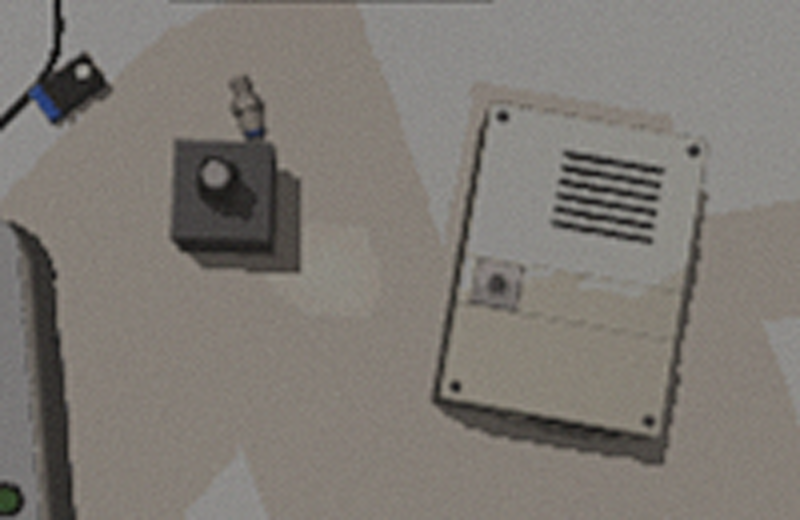

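```bash
cat >> h.py <<'E'
def go(x,y,z,yaw,st=None):
    "yaw deg of tool x, tool down"
    st=st or manip.read_state(); w=st['orientation']; A=R.from_quat([w[1],w[2],w[3],w[0]]).as_matrix()
    c,s=np.cos(np.radians(yaw)),np.sin(np.radians(yaw))
    B=np.array([[c,s,0],[s,-c,0],[0,0,-1]])
    sh=A.T@(np.array([x,y,z])-st['position']); rv=R.from_matrix(A.T@B).as_rotvec()
    print('shift',sh.round(4),'turn',rv.round(4),'t',st['clock'],'F',st['force'].round(1),'grip',round(st['grip_width'],3),'pos',st['position'].round(4))
E
python3 - <<'E'
from h import *
go(.53,-.155,.22,-11)
for n in ['top','scene']:
    P=cloud(n,np.load(n+'0.npz')['d']).reshape(-1,3)
    m=(P[:,2]>.1)&(P[:,0]>.44)&(P[:,0]<.72)&(P[:,1]>-.33)&(P[:,1]<.05)
    H,_,_=np.histogram2d(P[m,0],P[m,1],bins=[np.arange(.44,.73,.04),np.arange(-.33,.06,.04)],weights=None); print(H.astype(int))
E
```

```text
shift [-0.304  -0.4303  0.0113] turn [ 0.     -0.     -0.9861] t 1.0 F [ 0.1  0.7 -0.3] grip 1.0 pos [ 0.2488 -0.6005  0.2313]
[[   0    0    0    0    0    0    0    0    0]
 [   0    0    0    0    0    0    0    0    0]
 [   0    0    0    0   67    0    0    0    0]
 [   0    0    0    0    0    0    0    0    0]
 [   0    0    0    0    0    0    0    0    0]
 [   0    0    0   89  923  300    0    0    0]
 [   1   69   64 1095  926  779  130    0    0]]
[[   0    0    0    0    0    0    0    0    0]
 [   0    0    0    0    0    0    0    0    0]
 [   0    0    0    0   47    0    0    0    0]
 [   0    0    0    0    0    0    0    0    0]
 [   0    0    0    0    0    0    0    0    0]
 [   0    0    0  192 1377  247    0    0    0]
 [   0   40  101 1978  533  137   35    0    0]]
```

Emit:
play_rows([
  [[-0.304, -0.43, 0.011], [0, 0, -0.986], 1],
  [[-0.304, -0.43, 0.011], [0, 0, -0.986], 1],
  [[-0.304, -0.43, 0.011], [0, 0, -0.986], 1],
  [[-0.304, -0.43, 0.011], [0, 0, -0.986], 1],
  [[-0.304, -0.43, 0.011], [0, 0, -0.986], 1],
])

```text
clock: 1.5
position: [0.3828, -0.3874, 0.2262]
orientation: [0.0, 0.978, -0.21, 0.0]
force: [2.5, -0.7, 1.0]
grip_width: 1.003
```

```bash
python3 -c "
from h import *
go(.53,-.155,.22,-11)"
```

```text
shift [ 0.039  -0.2723  0.0062] turn [ 2.000e-04 -4.000e-04 -2.302e-01] t 1.5 F [ 2.5 -0.7  1. ] grip 1.003 pos [ 0.3828 -0.3874  0.2262]
```

Emit:
play_rows([
  [[0.039, -0.272, 0.006], [0, 0, -0.23], 1],
  [[0.039, -0.272, 0.006], [0, 0, -0.23], 1],
  [[0.039, -0.272, 0.006], [0, 0, -0.23], 1],
  [[0.039, -0.272, 0.006], [0, 0, -0.23], 1],
  [[0.039, -0.272, 0.006], [0, 0, -0.23], 1],
])

```text
clock: 2.0
position: [0.518, -0.1768, 0.2208]
orientation: [0.0, 0.995, -0.099, 0.0]
force: [1.1, -1.5, 0.8]
grip_width: 0.998
```

Emit:
play_rows([
  [[0.006, -0.03, 0.0], [0, 0, 0], 1],
  [[0.006, -0.03, 0], [0, 0, 0], 1],
])

```text
clock: 2.2
position: [0.5303, -0.1471, 0.2206]
orientation: [-0.0, 0.995, -0.097, 0.0]
force: [0.1, -0.1, 0.3]
grip_width: 1.0
```

```bash
cat > look.py <<'E'
import sys
from h import *
st=manip.read_state(); p,d=manip.capture('wrist'); n=sys.argv[1]; save(n,p); np.savez(n+'.npz',p=p,d=d,pos=st['position'],ori=st['orientation'])
P=cloud('wrist',d,st)
for q in sys.argv[2:]:
    for x in manip.look_for('wrist',q)[:2]:
        u,v=map(int,np.round(x['uv'])); print(q,round(x['conf'],2),u,v,P[v,u].round(4))
go(.53,-.155,.22,-11)
E
python3 look.py w1 pin pin_handle pin_holder_hole0 release_hole
```

```text
pin 0.59 290 195 [ 0.5361 -0.1491  0.1025]
pin_handle 0.65 288 198 [ 0.5343 -0.1505  0.1044]
pin_holder_hole0 0.89 286 179 [ 0.534  -0.1464  0.06  ]
release_hole 0.93 280 333 [ 0.5012 -0.2857  0.0783]
shift [0.0022 0.0033 0.0007] turn [ 0.0002 -0.     -0.007 ] t 2.45 F [-0.3  0.3 -0.3] grip 0.999 pos [ 0.5285 -0.1514  0.2207]
```

View pics/w1.png

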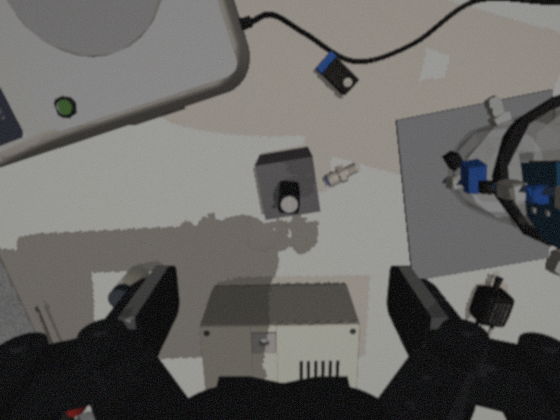

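```bash
python3 look.py w2 pin_handle pin_holder_hole0; python3 - <<'E'
from h import *
z=np.load('w2.npz');st=dict(position=z['pos'],orientation=z['ori']);P=cloud('wrist',z['d'],st);Z=P[...,2]
v,u=np.mgrid[:420,:560]
def rect(m,n):
    m=m.astype(np.uint8); m=cv2.morphologyEx(m,cv2.MORPH_OPEN,np.ones((2,2)))
    k,l,s,c=cv2.connectedComponentsWithStats(m)
    i=1+np.argmax(s[1:,4]); Q=P[l==i]
    r=cv2.minAreaRect((Q[:,:2]*1000).astype(np.float32)); print(n,[np.round(x,1) for x in r],'z',np.median(Q[:,2]).round(4),len(Q),'mean',Q[:,:2].mean(0).round(4))
near=(u>235)&(u<345)&(v>135)&(v<240)
rect((Z>.099)&(Z<.11)&near,'pin')
rect((Z>.054)&(Z<.066)&near,'holder')
rect((Z>.074)&(Z<.084)&(v>260)&(v<376)&(u>190)&(u<370),'readertop')
print(planehit('wrist',(264,341),.08,st))
p=z['p'];save('w2z',np.hstack([cv2.resize(p[140:230,240:340],(400,360),interpolation=3),cv2.resize(p[300:390,210:310],(400,360),interpolation=3)]))
E
```

```text
pin_handle 0.96 290 192 [ 0.5349 -0.1506  0.1046]
pin_handle 0.7 286 170 [ 0.5337 -0.1433  0.0589]
pin_holder_hole0 0.83 287 171 [ 0.5343 -0.1447  0.0571]
shift [0.0021 0.0032 0.0007] turn [ 0.0001 -0.0001 -0.0075] t 2.6 F [ 0.3 -1.   0.1] grip 0.999 pos [ 0.5286 -0.1514  0.2207]
pin [array([ 540.4, -129.3]), array([100. ,  17.4]), np.float64(80.0)] z 0.1028 420 mean [ 0.5347 -0.1565]
holder [array([ 534. , -140.4]), array([123.1,  59.7]), np.float64(88.1)] z 0.0584 2577 mean [ 0.5351 -0.1536]
readertop [array([ 490.5, -265.3]), array([160.1, 352.5]), np.float64(8.5)] z 0.0783 9019 mean [ 0.4988 -0.3051]
[ 0.48258093 -0.29451138  0.08      ]
```

View pics/w2z.png

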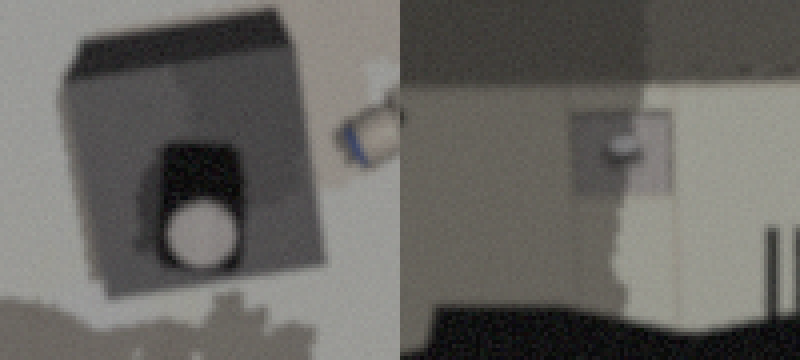

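```bash
python3 - <<'E'
from h import *
z=np.load('w2.npz');st=dict(position=z['pos'],orientation=z['ori'])
print(planehit('wrist',(290.25,198.25),.104,st), planehit('wrist',(210+222/4,300+149/4),.08,st))
p0=planehit('wrist',(240+105/4,140+297/4),.06,st);p1=planehit('wrist',(240+326/4,140+262/4),.06,st);p2=planehit('wrist',(240+66/4,140+79/4),.06,st);p3=planehit('wrist',(240+290/4,140+44/4),.06,st)
print(p0,p1,p2,p3,'c',(p0+p1+p2+p3)/4)
# top cam view
print('top',planehit('top',(190+216/4,140+174/4),.104),planehit('top',(190+497/4,140+285/4),.08))
go(.5345,-.155,.12,-11)
E
```

```text
[ 0.53410478 -0.15553713  0.104     ] [ 0.48483181 -0.29072641  0.08      ]
[ 0.50868916 -0.17896476  0.06      ] [ 0.5582924  -0.18058906  0.06      ] [ 0.51086909 -0.1293952   0.06      ] [ 0.55884442 -0.13142809  0.06      ] c [ 0.53417377 -0.15509428  0.06      ]
top [ 0.53328839 -0.15634089  0.104     ] [ 0.4824785  -0.29293857  0.08      ]
shift [0.0065 0.0023 0.1007] turn [ 0.0001 -0.0001 -0.0075] t 2.6 F [ 0.3 -1.   0.1] grip 0.999 pos [ 0.5286 -0.1514  0.2207]
```

Emit:
play_rows([
  [[0.006, 0.003, 0.04], [0, 0, 0], 1],
  [[0.006, 0.003, 0.08], [0, 0, 0], 1],
  [[0.006, 0.003, 0.1], [0, 0, 0], 1],
  [[0.006, 0.003, 0.1], [0, 0, 0], 1],
])

```text
clock: 3.0
position: [0.5322, -0.1546, 0.1181]
orientation: [-0.001, 0.995, -0.099, -0.002]
force: [-0.1, 1.1, -0.1]
grip_width: 0.999
```

```bash
python3 look.py w3; python3 -c "
from h import *
go(.5342,-.1553,.071,-11)"
```

```text
shift [-0.0034  0.0008 -0.1001] turn [-0.0003  0.0025 -0.0068] t 3.05 F [ 0.1 -0.2 -0.1] grip 1.0 pos [ 0.5333 -0.1548  0.1198]
shift [0.0011 0.0003 0.0488] turn [-0.0003  0.0025 -0.0068] t 3.05 F [ 0.1 -0.2 -0.1] grip 1.0 pos [ 0.5333 -0.1548  0.1198]
```

View pics/w3.png

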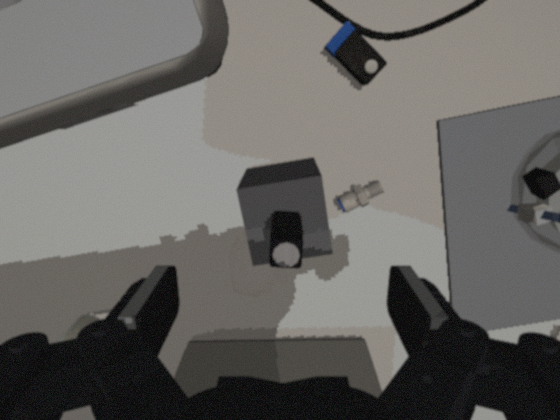

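```bash
python3 - <<'E'
from h import *
z=np.load('w3.npz');st=dict(position=z['pos'],orientation=z['ori']);P=cloud('wrist',z['d'],st)
print(planehit('wrist',(286,254),.104,st),P[254,286],z['pos'])
save('w3z',cv2.resize(z['p'][190:290,220:350],None,fx=5,fy=5,interpolation=3))
E
```

```text
[ 0.53424436 -0.15498709  0.104     ] [ 0.53418524 -0.15530059  0.10332801] [ 0.53218867 -0.15455662  0.1180872 ]
```

View pics/w3z.png

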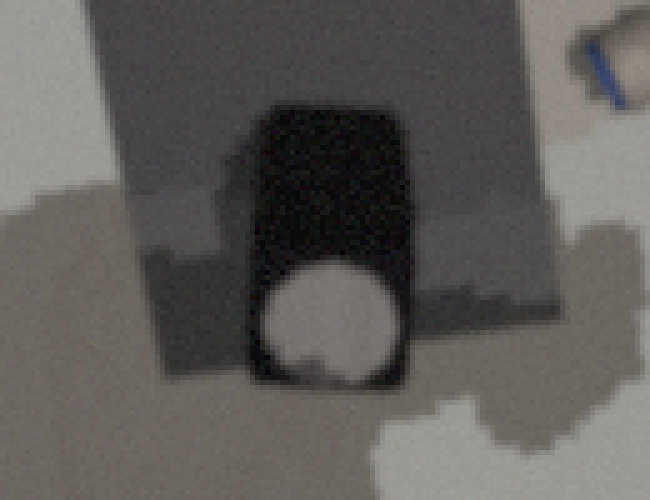

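Emit:
play_rows([
  [[0.001, 0.0005, 0.025], [0, 0, 0.02], 1],
  [[0.001, 0.0005, 0.049], [0, 0, 0.02], 1],
  [[0.001, 0.0005, 0.049], [0, 0, 0.02], 1],
  [[0.001, 0.0005, 0.049], [0, 0, 0.02], 1],
])

```text
clock: 3.45
position: [0.5356, -0.1557, 0.073]
orientation: [0.0, 0.994, -0.109, 0.0]
force: [0.7, 0.2, 0.1]
grip_width: 0.999
```

Emit:
play_rows([
  [[0, 0, 0], [0, 0, 0], 0],
  [[0, 0, 0], [0, 0, 0], 0],
  [[0, 0, 0], [0, 0, 0], 0],
  [[0, 0, 0], [0, 0, 0], 0],
  [[0, 0, 0], [0, 0, 0], 0],
])

```text
clock: 3.95
position: [0.5352, -0.1553, 0.072]
orientation: [0.0, 0.994, -0.109, 0.0]
force: [-2.2, 0.5, 12.6]
grip_width: 0.182
```

Emit:
play_rows([
  [[0, 0, 0], [0, 0, 0], 0],
  [[0, 0, 0], [0, 0, 0], 0],
  [[0, 0, 0], [0, 0, 0], 0],
  [[0, 0, 0], [0, 0, 0], 0],
  [[0, 0, 0], [0, 0, 0], 0],
])

```text
clock: 4.45
position: [0.5352, -0.1553, 0.072]
orientation: [0.0, 0.994, -0.109, 0.0]
force: [-1.5, 0.5, 6.6]
grip_width: 0.179
```

```bash
python3 look.py w4; python3 -c "
from h import *
s=manip.read_state();print(s['position'],s['orientation'],s['force'],s['ft_torque'],s['grip_width'])"
```

```text
shift [-0.005   0.0009 -0.148 ] turn [ 0.     -0.0001 -0.026 ] t 4.5 F [-2.5  0.   8. ] grip 0.175 pos [ 0.5351 -0.1552  0.072 ]
[ 0.53511267 -0.15524839  0.07197961] [ 1.42137485e-05  9.94068687e-01 -1.08754036e-01  6.49241247e-05] [-2.49318426e+00  2.57035700e-03  8.01138678e+00] [0.03228312 0.26127976 0.03064512] 0.1750227577091419
```

View pics/w4.png

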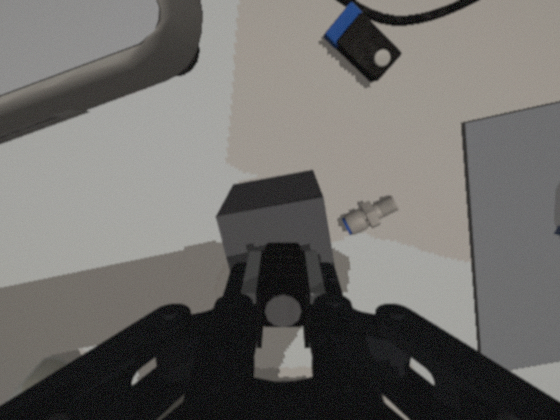

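Emit:
play_rows([
  [[0, 0, -0.02], [0, 0, 0], 0],
  [[0, 0, -0.05], [0, 0, 0], 0],
  [[0, 0, -0.085], [0, 0, 0], 0],
  [[0, 0, -0.12], [0, 0, 0], 0],
  [[0, 0, -0.12], [0, 0, 0], 0],
])

```text
clock: 5.0
position: [0.5374, -0.156, 0.196]
orientation: [0.001, 0.994, -0.109, 0.003]
force: [-0.5, 0.6, -0.5]
grip_width: 0.18
```

```bash
python3 look.py w5 pin; python3 -c "
from h import *
s=manip.read_state();print(s['position'],s['orientation'],s['force'],s['ft_torque'],s['grip_width'])
go(.4838,-.292,.19,-12.5)"
```

```text
pin 0.67 284 278 [ 0.5399 -0.1492  0.2177]
shift [-0.0052  0.0008 -0.0278] turn [ 0.0002 -0.0015 -0.026 ] t 5.1 F [ 0.  -0.6 -1.5] grip 0.174 pos [ 0.5353 -0.1553  0.1922]
[ 0.53533996 -0.15534476  0.19217959] [ 1.60207218e-04  9.94066865e-01 -1.08768053e-01  7.43653051e-04] [ 0.02972451 -0.62329465 -1.48479188] [-0.02630182 -0.0574153  -0.00643757] 0.17380683406727682
shift [-0.0208  0.1446  0.0022] turn [ 0.0002 -0.0015  0.0002] t 5.1 F [ 0.  -0.6 -1.5] grip 0.174 pos [ 0.5353 -0.1553  0.1922]
```

View pics/w5.png

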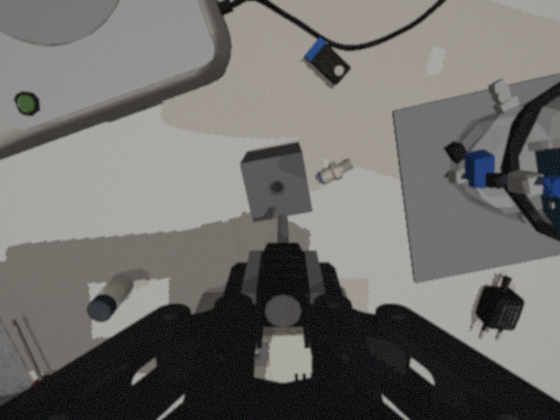

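```bash
python3 look.py w6; python3 - <<'E'
from h import *
z=np.load('w6.npz');st=dict(position=z['pos'],orientation=z['ori'])
save('w6z',np.hstack([cv2.resize(z['p'][140:260,230:350],(600,600),interpolation=3)]))
# project expected tip
(f,cx,cy),T=cam('wrist',st); 
for dz in (0.060,.067):
    q=np.linalg.inv(np.array(manip.calibration('wrist')['tool_from_camera']))@np.array([0,0,dz,1]); print(dz,cx+f*q[0]/q[2],cy+f*q[1]/q[2])
E
```

```text
shift [-0.0046  0.0009 -0.0288] turn [-0.0001  0.0004 -0.026 ] t 5.15 F [-1.3 -0.8 -0.7] grip 0.178 pos [ 0.5347 -0.1551  0.1912]
0.06 281.6235968574043 220.5897047498908
0.067 281.6527805290811 216.66744665796682
```

View pics/w6z.png

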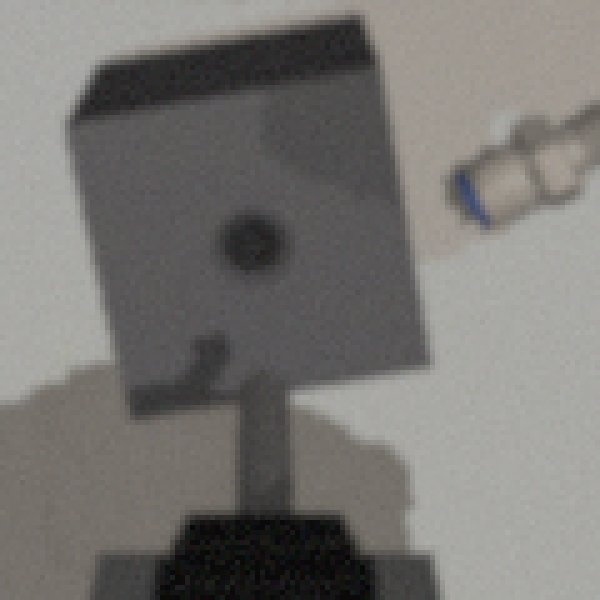

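```bash
python3 - <<'E'
from h import *
z=np.load('w6.npz');st=dict(position=z['pos'],orientation=z['ori'])
print('bore',planehit('wrist',(280.4,188.6),.06,st),'block c',np.mean([planehit('wrist',(230+a/5,140+b/5),.06,st) for a,b in [(68,122),(372,65),(430,365),(130,415)]],0), st['position'],st['orientation'])
print('tip seen', planehit('wrist',(283,216.0),st['position'][2]-.067,st))
go(.4838,-.292,.18,-12.5)
E
```

```text
bore [ 0.53448664 -0.15480192  0.06      ] block c [ 0.53409982 -0.15515429  0.06      ] [ 0.53533996 -0.15534476  0.19217959] [ 1.60207218e-04  9.94066865e-01 -1.08768053e-01  7.43653051e-04]
tip seen [ 0.53634004 -0.15513111  0.12517959]
shift [-0.0201  0.1446  0.0112] turn [-0.      0.0004  0.0002] t 5.15 F [-1.3 -0.8 -0.7] grip 0.178 pos [ 0.5347 -0.1551  0.1912]
```

Emit:
play_rows([
  [[-0.007, 0.045, 0], [0, 0, 0], 0],
  [[-0.014, 0.09, 0], [0, 0, 0], 0],
  [[-0.02, 0.13, 0.005], [0, 0, 0], 0],
  [[-0.02, 0.145, 0.011], [0, 0, 0], 0],
  [[-0.02, 0.145, 0.011], [0, 0, 0], 0],
])

```text
clock: 5.65
position: [0.4827, -0.2937, 0.1785]
orientation: [-0.001, 0.994, -0.11, -0.001]
force: [0.3, 0.8, 0.2]
grip_width: 0.177
```

Emit:
play_rows([
  [[0, 0, 0], [0, 0, 0], 0],
  [[0, 0, 0], [0, 0, 0], 0],
])

```text
clock: 5.85
position: [0.4844, -0.2913, 0.1802]
orientation: [-0.0, 0.994, -0.108, -0.0]
force: [0.4, -0.1, 0.1]
grip_width: 0.173
```

```bash
python3 look.py w7 release_hole; python3 - <<'E'
from h import *
z=np.load('w7.npz');st=dict(position=z['pos'],orientation=z['ori'])
print(z['pos'],z['ori'])
save('w7z',np.hstack([cv2.resize(z['p'][140:260,230:350],(600,600),interpolation=3)]))
E
```

```text
release_hole 0.7 318 214 [ 0.5075 -0.3067  0.0788]
shift [ 0.015  -0.143  -0.0394] turn [-0.0002  0.0002 -0.0245] t 5.95 F [-0.3 -0.6 -0.4] grip 0.176 pos [ 0.4846 -0.2914  0.1806]
[ 0.48440021 -0.29129103  0.18022242] [-3.26180909e-04  9.94113391e-01 -1.08343556e-01 -3.64586734e-04]
```

View pics/w7z.png

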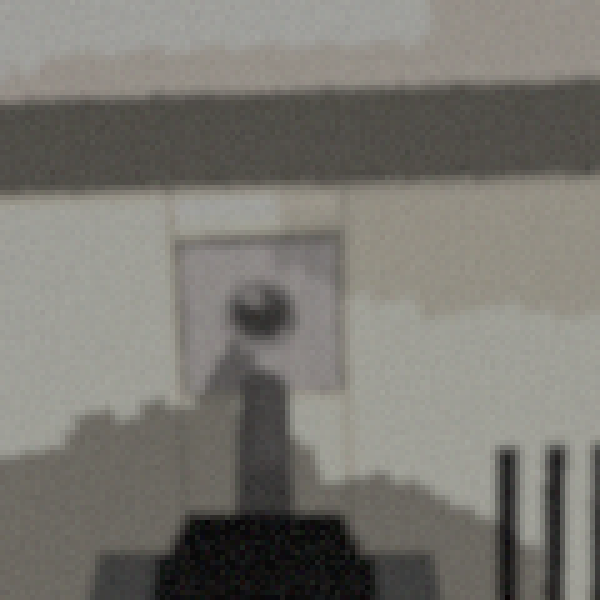

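View pics/w7.png

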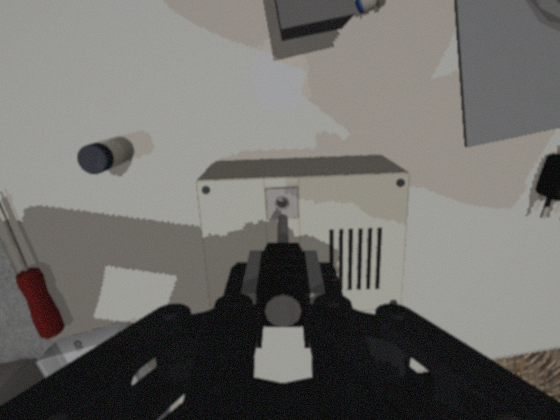

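```bash
python3 - <<'E'
from h import *
z=np.load('w7.npz');st=dict(position=z['pos'],orientation=z['ori'])
h=planehit('wrist',(282.3,202.5),.08,st); t=planehit('wrist',(283,216.),st['position'][2]-.067,st)
w=z['ori'];A=R.from_quat([w[1],w[2],w[3],w[0]]).as_matrix()
print('hole',h,'tool',A.T@(h-st['position']),'tip tool',A.T@(t-st['position']))
E
```

```text
hole [ 0.48444063 -0.29245987  0.08      ] tool [0.00037099 0.00118977 0.1002215 ] tip tool [ 0.00082629 -0.00043497  0.06699962]
```

Emit:
play_rows([
  [[-0.0005, 0.0012, 0.012], [0, 0, 0], 0],
  [[-0.0005, 0.0012, 0.024], [0, 0, 0], 0],
  [[-0.0005, 0.0012, 0.028], [0, 0, 0], 0],
  [[-0.0005, 0.0012, 0.028], [0, 0, 0], 0],
  [[-0.0005, 0.0012, 0.028], [0, 0, 0], 0],
])

```text
clock: 6.45
position: [0.4834, -0.2936, 0.1524]
orientation: [-0.0, 0.994, -0.109, -0.0]
force: [0.2, -0.9, -0.4]
grip_width: 0.179
```

```bash
python3 look.py w8; python3 - <<'E'
from h import *
z=np.load('w8.npz');st=dict(position=z['pos'],orientation=z['ori'])
print(z['pos'],z['ori'])
save('w8z',np.hstack([cv2.resize(z['p'][150:270,220:340],(600,600),interpolation=3)]))
E
```

```text
shift [ 0.0154 -0.1454 -0.0673] turn [ 0.     -0.0001 -0.0261] t 6.5 F [-0.   0.7  0.2] grip 0.176 pos [ 0.4836 -0.2937  0.1527]
[ 0.48341687 -0.29355647  0.15244816] [-8.79609985e-05  9.94063980e-01 -1.08796928e-01 -1.56814290e-04]
```

View pics/w8z.png

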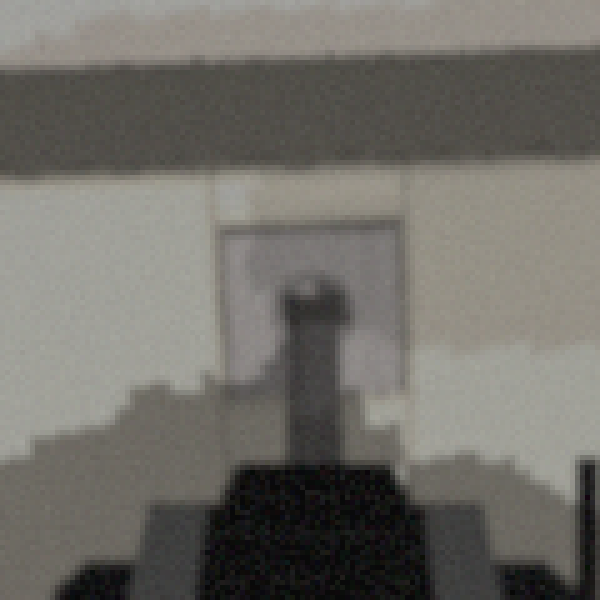

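Emit:
play_rows([
  [[0, 0, 0.004], [0, 0, 0], 0],
  [[0, 0, 0.007], [0, 0, 0], 0],
  [[0, 0, 0.01], [0, 0, 0], 0],
])

```text
clock: 6.8
position: [0.4834, -0.2936, 0.1424]
orientation: [0.0, 0.994, -0.109, 0.0]
force: [-0.3, -0.4, -0.9]
grip_width: 0.174
```

Emit:
play_rows([
  [[0, 0, 0.003], [0, 0, 0], 0],
  [[0, 0, 0.006], [0, 0, 0], 0],
  [[0, 0, 0.006], [0, 0, 0], 0],
])

```text
clock: 7.1
position: [0.4832, -0.2934, 0.1361]
orientation: [-0.0, 0.994, -0.109, -0.0]
force: [0.7, 0.4, 0.2]
grip_width: 0.175
```

```bash
python3 look.py w9;  python3 - <<'E'
from h import *
z=np.load('w9.npz')
print(z['pos'],z['ori'],manip.read_state()['ft_torque'])
save('w9z',np.hstack([cv2.resize(z['p'][150:270,220:340],(600,600),interpolation=3)]))
E
```

```text
shift [ 0.0156 -0.1454 -0.0836] turn [-0.0002  0.0004 -0.026 ] t 7.15 F [-0.4  0.5 -0.7] grip 0.176 pos [ 0.4833 -0.2935  0.1364]
[ 0.48320072 -0.293432    0.13614285] [-1.51390863e-04  9.94065454e-01 -1.08783087e-01 -2.99650768e-04] [ 0.05797954  0.01115462 -0.04154711]
```

View pics/w9z.png

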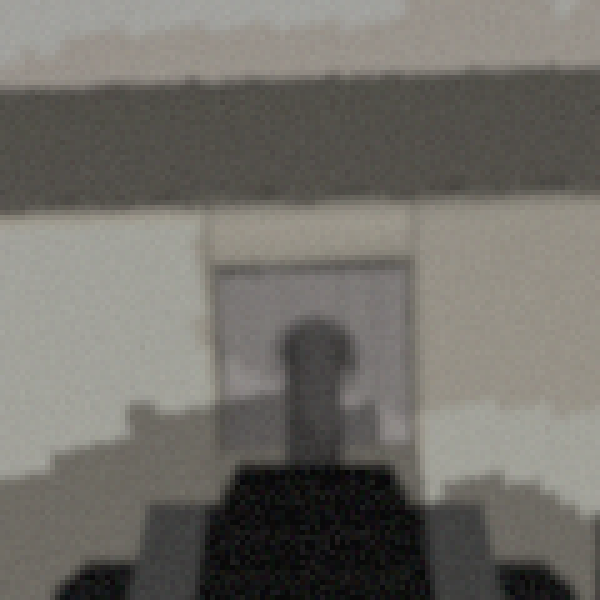

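Emit:
play_rows([
  [[0, 0, 0.003], [0, 0, 0], 0],
  [[0, 0, 0.006], [0, 0, 0], 0],
  [[0, 0, 0.009], [0, 0, 0], 0],
  [[0, 0, 0.011], [0, 0, 0], 0],
  [[0, 0, 0.011], [0, 0, 0], 0],
])

```text
clock: 7.65
position: [0.4832, -0.2935, 0.1253]
orientation: [-0.0, 0.994, -0.109, -0.0]
force: [-0.2, 0.2, 0.0]
grip_width: 0.18
```

Emit:
play_rows([
  [[0, 0, 0.001], [0, 0, 0], 0],
  [[0, 0, 0.002], [0, 0, 0], 0],
  [[0, 0, 0.003], [0, 0, 0], 0],
  [[0, 0, 0.004], [0, 0, 0], 0],
  [[0, 0, 0.004], [0, 0, 0], 0],
])

```text
clock: 8.15
position: [0.4834, -0.2936, 0.1215]
orientation: [-0.0, 0.994, -0.109, -0.0]
force: [0.5, -0.1, -0.0]
grip_width: 0.177
```

Emit:
play_rows([
  [[0, 0, 0.001], [0, 0, 0], 0],
  [[0, 0, 0.002], [0, 0, 0], 0],
  [[0, 0, 0.003], [0, 0, 0], 0],
  [[0, 0, 0.003], [0, 0, 0], 0],
])

```text
clock: 8.55
position: [0.4834, -0.2936, 0.1185]
orientation: [-0.0, 0.994, -0.109, -0.0]
force: [1.4, -0.3, -0.3]
grip_width: 0.179
```

Emit:
play_rows([
  [[0, 0, 0.001], [0, 0, 0], 0],
  [[0, 0, 0.002], [0, 0, 0], 0],
  [[0, 0, 0.003], [0, 0, 0], 0],
  [[0, 0, 0.003], [0, 0, 0], 0],
])

```text
clock: 8.95
position: [0.4833, -0.2935, 0.1154]
orientation: [-0.0, 0.994, -0.109, -0.0]
force: [-0.1, 0.1, -0.5]
grip_width: 0.176
```

Emit:
play_rows([
  [[0, 0, 0.001], [0, 0, 0], 0],
  [[0, 0, 0.002], [0, 0, 0], 0],
  [[0, 0, 0.003], [0, 0, 0], 0],
  [[0, 0, 0.003], [0, 0, 0], 0],
])

```text
clock: 9.35
position: [0.4835, -0.2936, 0.1127]
orientation: [0.0, 0.994, -0.109, 0.0]
force: [-1.3, 1.4, 5.3]
grip_width: 0.182
```

Emit:
play_rows([
  [[0, 0, 0.001], [0, 0, 0], 0],
  [[0, 0, 0.002], [0, 0, 0], 0],
  [[0, 0, 0.003], [0, 0, 0], 0],
  [[0, 0, 0.003], [0, 0, 0], 0],
])

```text
clock: 9.75
position: [0.4835, -0.2936, 0.1098]
orientation: [0.0, 0.994, -0.109, 0.0]
force: [-1.1, 1.6, 2.2]
grip_width: 0.179
```

Emit:
play_rows([
  [[0, 0, 0.0005], [0, 0, 0], 0],
  [[0, 0, 0.001], [0, 0, 0], 0],
  [[0, 0, 0.001], [0, 0, 0], 0],
])

```text
clock: 10.05
position: [0.4836, -0.2936, 0.1088]
orientation: [0.0, 0.994, -0.109, 0.0]
force: [0.0, 1.1, 5.5]
grip_width: 0.179
```

Emit:
play_rows([
  [[0, 0, 0.0005], [0, 0, 0], 0],
  [[0, 0, 0.001], [0, 0, 0], 0],
  [[0, 0, 0.001], [0, 0, 0], 0],
])

```text
clock: 10.35
position: [0.4836, -0.2936, 0.1078]
orientation: [0.0, 0.994, -0.109, 0.0]
force: [-0.6, 1.1, 6.9]
grip_width: 0.176
```

Emit:
play_rows([
  [[0, 0, 0.0005], [0, 0, 0], 0],
  [[0, 0, 0.0005], [0, 0, 0], 0],
])

```text
clock: 10.55
position: [0.4836, -0.2936, 0.1073]
orientation: [0.0, 0.994, -0.109, 0.0]
force: [0.3, 0.9, 7.0]
grip_width: 0.182
```

Emit:
play_rows([
  [[0, 0, 0.0005], [0, 0, 0], 0],
  [[0, 0, 0.0005], [0, 0, 0], 0],
])

```text
clock: 10.75
position: [0.4836, -0.2936, 0.1069]
orientation: [0.0, 0.994, -0.109, 0.0]
force: [-0.9, 1.8, 8.9]
grip_width: 0.177
```

```bash
python3 - <<'E'
from h import *
p,d=manip.capture('scene');save('s1',p[180:330,220:400].repeat(4,0).repeat(4,1));np.savez('s1.npz',p=p,d=d)
p,d=manip.capture('top');save('t1',p[140:290,260:400].repeat(4,0).repeat(4,1));np.savez('t1.npz',p=p,d=d)
s=manip.read_state();print(s['position'],s['force'],s['ft_torque'])
E
```

```text
[ 0.48363478 -0.29360016  0.10695222] [-1.31904747  2.63590792  9.23673678] [0.62955755 0.11164206 0.02121708]
```

View pics/s1.png

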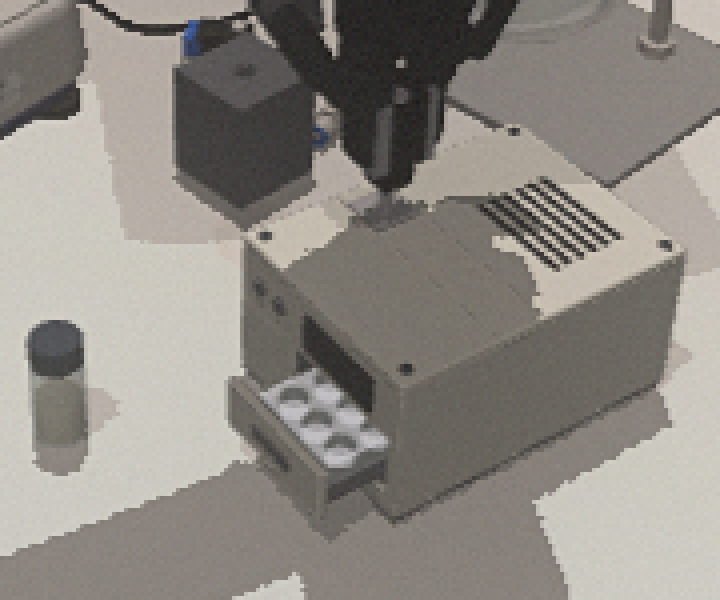

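View pics/t1.png

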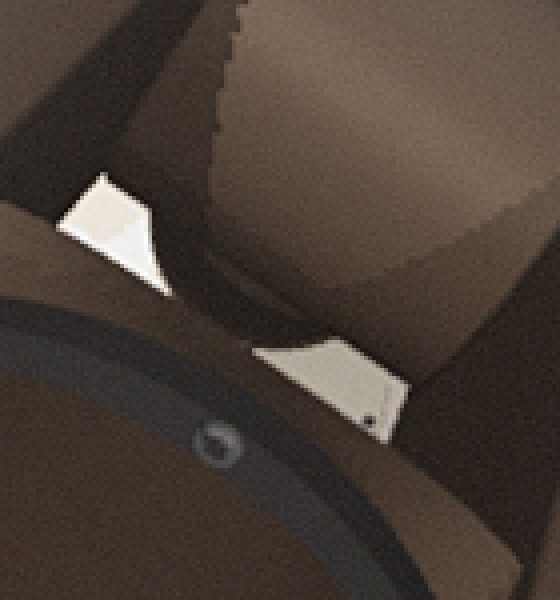

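The scene view shows the tray partly out, at about (300,290) in full-picture pixels. I'll press slightly further towards the stop and hold.

Emit:
play_rows([
  [[0, 0, 0.0004], [0, 0, 0], 0],
  [[0, 0, 0.0004], [0, 0, 0], 0],
  [[0, 0, 0.0004], [0, 0, 0], 0],
])

```text
clock: 11.15
position: [0.4837, -0.2936, 0.1067]
orientation: [0.0, 0.994, -0.109, 0.0]
force: [-0.5, 3.7, 12.0]
grip_width: 0.18
```

Emit:
play_rows([
  [[0, 0, 0.0003], [0, 0, 0], 0],
  [[0, 0, 0.0003], [0, 0, 0], 0],
  [[0, 0, 0.0003], [0, 0, 0], 0],
  [[0, 0, 0.0003], [0, 0, 0], 0],
  [[0, 0, 0.0003], [0, 0, 0], 0],
])

```text
clock: 11.65
position: [0.4837, -0.2935, 0.1065]
orientation: [0.0, 0.994, -0.109, 0.0]
force: [-0.8, 3.9, 13.9]
grip_width: 0.177
```

```bash
cat > tr.py <<'E'
import sys
from h import *
p,d=manip.capture('scene');n=sys.argv[1];save(n,p[180:330,220:400].repeat(4,0).repeat(4,1))
P=cloud('scene',d)
# reader frame
c=np.array([.492,-.3299]);a=np.radians(-10.3);ex=np.array([np.cos(a),np.sin(a)]);ey=np.array([-np.sin(a),np.cos(a)])
X=(P[...,:2]-c)@ex;Y=(P[...,:2]-c)@ey
m=(abs(Y)<.06)&(X<-.08)&(X>-.14)&(P[...,2]>.015)&(P[...,2]<.06)
x=X[m];print('tray pts',m.sum(),'front face X mm',np.percentile(x*1000,[2,10,25,50]).round(1))
s=manip.read_state();print(s['clock'],s['position'],s['force'])
E
python3 tr.py s2
```

```text
tray pts 651 front face X mm [-108.3 -107.6 -107.  -103.5]
11.7 [ 0.48366351 -0.29354046  0.10651886] [-1.44183672  4.14327845 14.36466838]
```

View pics/s2.png

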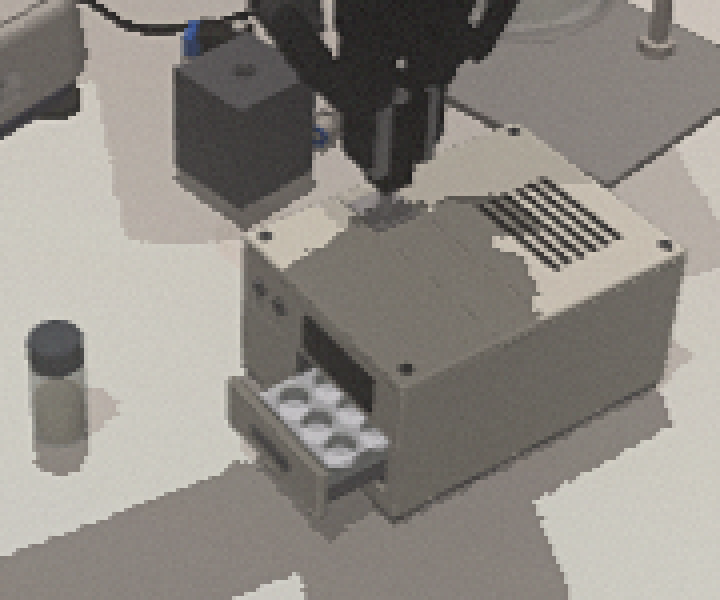

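The tray face is at about −107 mm in reader x, which is 30 mm out plus the panel. It hasn't moved between the two pictures, so it is fully out. I'll retract now.

Emit:
play_rows([
  [[0, 0, -0.005], [0, 0, 0], 0],
  [[0, 0, -0.02], [0, 0, 0], 0],
  [[0, 0, -0.04], [0, 0, 0], 0],
  [[0, 0, -0.06], [0, 0, 0], 0],
  [[0, 0, -0.078], [0, 0, 0], 0],
])

```text
clock: 12.2
position: [0.4834, -0.2936, 0.1847]
orientation: [0.0, 0.994, -0.109, 0.0]
force: [0.2, -0.2, 0.5]
grip_width: 0.175
```

```bash
python3 tr.py s3; python3 look.py w10; python3 -c "
from h import *
go(.5347,-.1553,.185,-12.5)"
```

```text
tray pts 653 front face X mm [-108.3 -107.6 -106.9 -103.4]
12.25 [ 0.48450335 -0.29436656  0.18729302] [ 2.41708418 -0.57759146  3.68305434]
shift [ 0.0144 -0.1459 -0.0342] turn [ 0.0014 -0.0033 -0.026 ] t 12.3 F [ 0.4  0.1 -0.8] grip 0.177 pos [ 0.4845 -0.2944  0.186 ]
shift [ 0.0189 -0.1466  0.0009] turn [ 0.0014 -0.0033  0.0002] t 12.3 F [ 0.4  0.1 -0.8] grip 0.177 pos [ 0.4845 -0.2944  0.186 ]
```

View pics/w10.png

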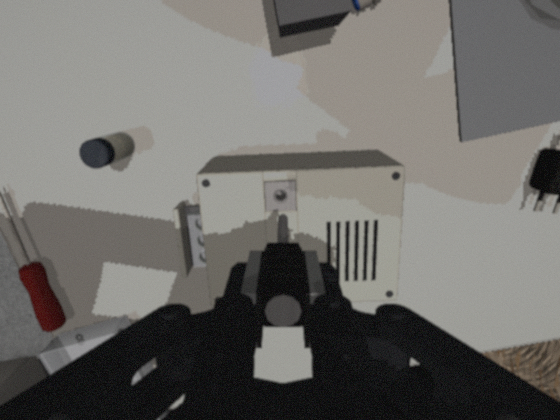

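Emit:
play_rows([
  [[0.007, -0.045, 0], [0, 0, 0], 0],
  [[0.014, -0.09, 0], [0, 0, 0], 0],
  [[0.019, -0.13, 0], [0, 0, 0], 0],
  [[0.02, -0.146, 0], [0, 0, 0], 0],
  [[0.02, -0.146, 0], [0, 0, 0], 0],
])

```text
clock: 12.8
position: [0.5346, -0.1534, 0.1832]
orientation: [-0.0, 0.994, -0.107, -0.0]
force: [0.0, -1.0, -0.5]
grip_width: 0.178
```

Emit:
play_rows([
  [[0, 0, 0], [0, 0, 0], 0],
  [[0, 0, 0], [0, 0, 0], 0],
  [[0, 0, 0], [0, 0, 0], 0],
])

```text
clock: 13.1
position: [0.5342, -0.1564, 0.1838]
orientation: [0.0, 0.994, -0.109, -0.0]
force: [-0.1, -0.2, -0.8]
grip_width: 0.173
```

```bash
python3 look.py w11; python3 - <<'E'
from h import *
z=np.load('w11.npz');print(z['pos'],z['ori'])
save('w11z',np.hstack([cv2.resize(z['p'][140:260,220:340],(600,600),interpolation=3)]))
E
```

```text
shift [-0.0044 -0.0004 -0.0362] turn [ 0.0001  0.0001 -0.0274] t 13.15 F [-0.2  0.6  0.1] grip 0.175 pos [ 0.5342 -0.1564  0.1838]
[ 0.53418675 -0.15643422  0.18375325] [ 3.86402198e-05  9.93989640e-01 -1.09474118e-01 -1.04886414e-04]
```

View pics/w11z.png

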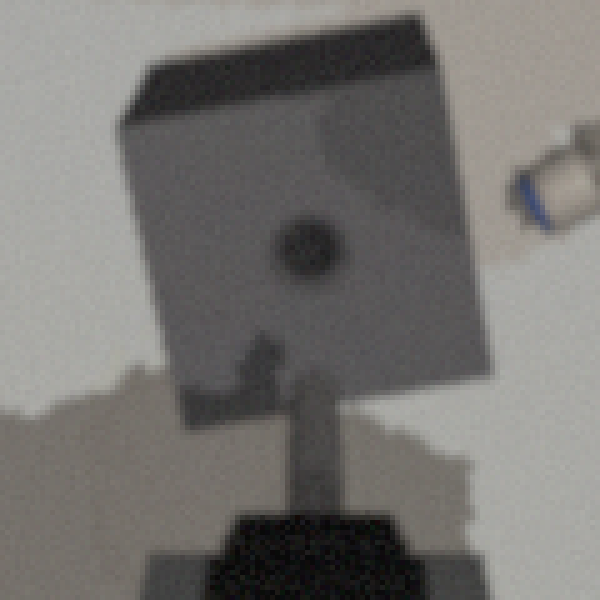

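```bash
python3 - <<'E'
from h import *
z=np.load('w11.npz');st=dict(position=z['pos'],orientation=z['ori'])
w=z['ori'];A=R.from_quat([w[1],w[2],w[3],w[0]]).as_matrix()
for uv,zz in [((281.7,189.8),.06),((283,215.8),z['pos'][2]-.067)]:
    h=planehit('wrist',uv,zz,st);print(h,A.T@(h-z['pos']))
E
```

```text
[ 0.534425   -0.15477787  0.06      ] [-1.03174953e-04 -1.68085476e-03  1.23753104e-01]
[ 0.53510618 -0.15606481  0.11675325] [ 0.0008304  -0.00056734  0.06699978]
```

Emit:
play_rows([
  [[-0.0003, -0.0012, 0.015], [0, 0, 0], 0],
  [[-0.0003, -0.0012, 0.03], [0, 0, 0], 0],
  [[-0.0003, -0.0012, 0.045], [0, 0, 0], 0],
  [[-0.0003, -0.0012, 0.05], [0, 0, 0], 0],
  [[-0.0003, -0.0012, 0.05], [0, 0, 0], 0],
])

```text
clock: 13.65
position: [0.534, -0.1544, 0.1334]
orientation: [-0.0, 0.994, -0.109, -0.001]
force: [-0.3, -0.0, 0.4]
grip_width: 0.179
```

```bash
python3 look.py w12; python3 - <<'E'
from h import *
z=np.load('w12.npz');print(z['pos'],z['ori'])
save('w12z',np.hstack([cv2.resize(z['p'][150:270,220:340],(600,600),interpolation=3)]))
E
```

```text
shift [-0.0042  0.0015 -0.0859] turn [-0.      0.0002 -0.0265] t 13.7 F [ 0.6  0.2 -0.9] grip 0.175 pos [ 0.5344 -0.1545  0.1341]
[ 0.53401751 -0.15442566  0.13341975] [-1.38878268e-04  9.94028996e-01 -1.09114517e-01 -5.98925679e-04]
```

View pics/w12z.png

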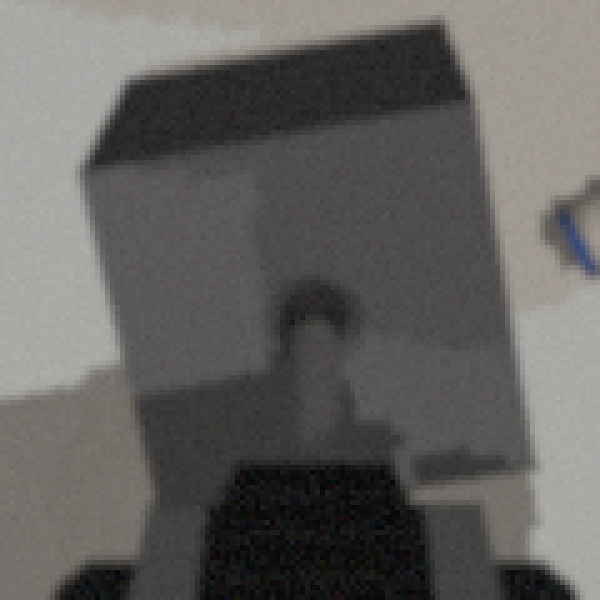

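Emit:
play_rows([
  [[0, 0.001, 0.001], [0, 0, 0], 0],
  [[0, 0.001, 0.004], [0, 0, 0], 0],
  [[0, 0.001, 0.007], [0, 0, 0], 0],
  [[0, 0.001, 0.01], [0, 0, 0], 0],
  [[0, 0.001, 0.012], [0, 0, 0], 0],
])

```text
clock: 14.2
position: [0.5342, -0.155, 0.1216]
orientation: [-0.0, 0.994, -0.109, -0.0]
force: [-0.1, -0.6, -1.3]
grip_width: 0.176
```

Emit:
play_rows([
  [[0, 0, 0.003], [0, 0, 0], 0],
  [[0, 0, 0.006], [0, 0, 0], 0],
  [[0, 0, 0.009], [0, 0, 0], 0],
  [[0, 0, 0.009], [0, 0, 0], 0],
])

```text
clock: 14.6
position: [0.534, -0.155, 0.1124]
orientation: [-0.0, 0.994, -0.109, -0.0]
force: [0.0, 0.1, -0.3]
grip_width: 0.173
```

```bash
python3 look.py w13; python3 - <<'E'
from h import *
z=np.load('w13.npz');print(z['pos'],z['ori'],manip.read_state()['ft_torque'])
save('w13z',np.hstack([cv2.resize(z['p'][150:270,220:340],(600,600),interpolation=3)]))
E
```

```text
shift [-0.0041  0.0009 -0.1073] turn [-0.0001  0.0005 -0.0259] t 14.65 F [-0.1 -0.5 -0. ] grip 0.177 pos [ 0.5341 -0.155   0.1127]
[ 0.53402951 -0.15500087  0.11244968] [-8.57958436e-05  9.94063423e-01 -1.08801621e-01 -3.32729891e-04] [-0.01632482  0.0146142   0.03250083]
```

View pics/w13z.png

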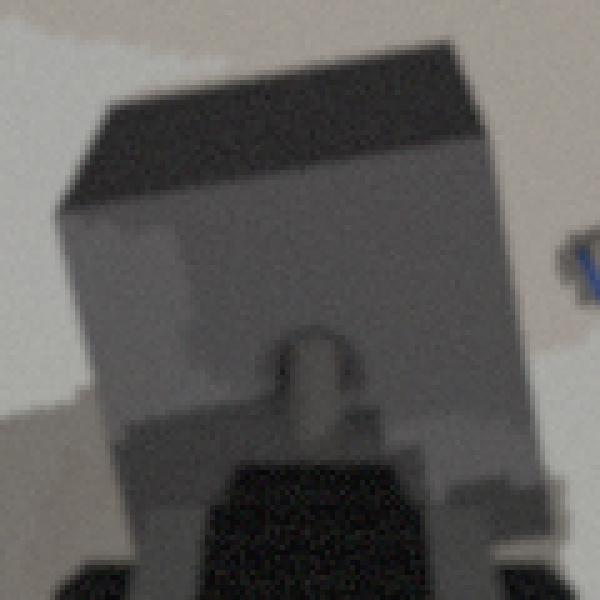

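Emit:
play_rows([
  [[0, 0, 0.007], [0, 0, 0], 0],
  [[0, 0, 0.014], [0, 0, 0], 0],
  [[0, 0, 0.021], [0, 0, 0], 0],
  [[0, 0, 0.028], [0, 0, 0], 0],
  [[0, 0, 0.035], [0, 0, 0], 0],
])

```text
clock: 15.15
position: [0.5341, -0.1551, 0.0771]
orientation: [-0.0, 0.994, -0.109, -0.0]
force: [-0.3, 0.7, 0.1]
grip_width: 0.176
```

Emit:
play_rows([
  [[0, 0, 0.001], [0, 0, 0], 0],
  [[0, 0, 0.002], [0, 0, 0], 0],
  [[0, 0, 0.003], [0, 0, 0], 0],
  [[0, 0, 0.004], [0, 0, 0], 0],
  [[0, 0, 0.004], [0, 0, 0], 0],
])

```text
clock: 15.65
position: [0.5344, -0.1551, 0.074]
orientation: [0.0, 0.994, -0.109, 0.0]
force: [0.5, -0.2, 0.1]
grip_width: 0.18
```

Emit:
play_rows([
  [[0, 0, 0.0005], [0, 0, 0], 0],
  [[0, 0, 0.001], [0, 0, 0], 0],
  [[0, 0, 0.001], [0, 0, 0], 0],
])

```text
clock: 15.95
position: [0.5343, -0.1551, 0.0729]
orientation: [-0.0, 0.994, -0.109, 0.0]
force: [0.7, -0.6, -0.6]
grip_width: 0.172
```

Emit:
play_rows([
  [[0, 0, 0.0005], [0, 0, 0], 0],
  [[0, 0, 0.001], [0, 0, 0], 0],
  [[0, 0, 0.001], [0, 0, 0], 0],
])

```text
clock: 16.25
position: [0.5343, -0.1551, 0.0721]
orientation: [0.0, 0.994, -0.109, 0.0]
force: [-0.9, 0.0, 2.3]
grip_width: 0.178
```

Emit:
play_rows([
  [[0, 0, 0.0004], [0, 0, 0], 0],
  [[0, 0, 0.0004], [0, 0, 0], 0],
])

```text
clock: 16.45
position: [0.5343, -0.1551, 0.072]
orientation: [0.0, 0.994, -0.109, 0.0]
force: [-3.3, 1.3, 11.8]
grip_width: 0.179
```

Emit:
play_rows([
  [[0, 0, 0], [0, 0, 0], 0.3],
  [[0, 0, 0], [0, 0, 0], 0.4],
  [[0, 0, 0], [0, 0, 0], 0.6],
  [[0, 0, 0], [0, 0, 0], 0.6],
  [[0, 0, 0], [0, 0, 0], 0.6],
])

```text
clock: 16.95
position: [0.5343, -0.1551, 0.0715]
orientation: [-0.0, 0.994, -0.109, -0.0]
force: [-0.3, -1.0, -0.5]
grip_width: 0.603
```

Emit:
play_rows([
  [[0, 0, -0.02], [0, 0, 0], 0.6],
  [[0, 0, -0.05], [0, 0, 0], 0.6],
  [[0, 0, -0.09], [0, 0, 0], 0.6],
  [[0, 0, -0.12], [0, 0, 0], 0.6],
  [[0, 0, -0.12], [0, 0, 0], 0.6],
])

```text
clock: 17.45
position: [0.5364, -0.1558, 0.1955]
orientation: [0.001, 0.994, -0.109, 0.003]
force: [0.6, -0.8, -0.6]
grip_width: 0.597
```

Emit:
play_rows([
  [[0, 0, 0], [0, 0, 0], 0.6],
  [[0, 0, 0], [0, 0, 0], 0.6],
])

```text
clock: 17.65
position: [0.5337, -0.1549, 0.1906]
orientation: [-0.0, 0.994, -0.109, -0.001]
force: [-0.0, 0.2, -0.0]
grip_width: 0.596
```

```bash
python3 tr.py s4; python3 look.py w14 pin_handle; python3 - <<'E'
from h import *
z=np.load('w14.npz');st=dict(position=z['pos'],orientation=z['ori']);P=cloud('wrist',z['d'],st);Z=P[...,2]
m=(abs(P[...,0]-.5343)<.012)&(abs(P[...,1]+.1553)<.012)&(Z>.07)&(Z<.13);print('pin top',np.percentile(Z[m],[50,90]),P[m&(Z>.1)].mean(0),m.sum())
p,d=manip.capture('scene');save('s5',p)
d=cloud('scene',d);m=(abs(d[...,0]-.5343)<.015)&(abs(d[...,1]+.1553)<.015)&(d[...,2]>.07)&(d[...,2]<.13);print('scene pin top',np.percentile(d[m][:,2],[50,90,99]))
E
```

```text
tray pts 656 front face X mm [-108.4 -107.4 -106.8 -103.5]
17.7 [ 0.53357778 -0.15488324  0.19039768] [ 1.03575941 -0.85074733  0.07719014]
pin_handle 0.97 285 198 [ 0.5368 -0.1495  0.1031]
pin_handle 0.38 282 337 [ 0.5061 -0.2787  0.0729]
shift [-0.0037  0.0009 -0.0296] turn [-0.0002  0.0019 -0.026 ] t 17.8 F [ 0.3 -0.3 -0. ] grip 0.602 pos [ 0.5337 -0.1549  0.1904]
pin top [0.102083   0.10385136] [ 0.53493793 -0.15489134  0.10280123] 778
scene pin top [0.09007869 0.10358338 0.10525417]
```

View pics/w14.png

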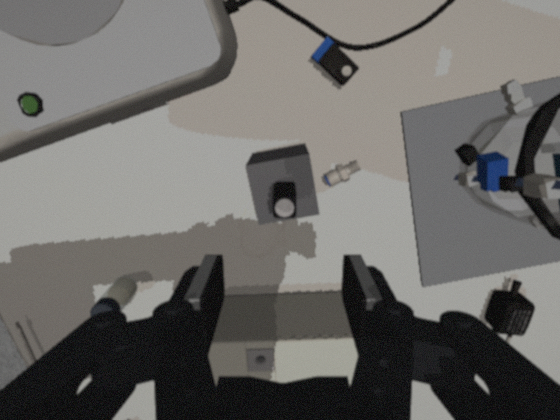

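View pics/s4.png

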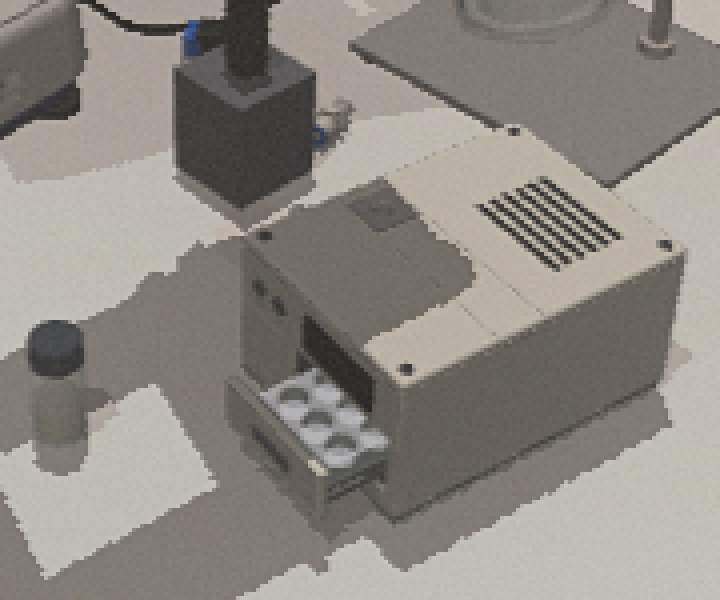

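The pin is seated with its top at about 104 mm. The tray is out, nothing nearby has moved, and the arm is clear at z = 0.19. Handing in.

```bash
python3 -c "
from h import *
print(manip.finish_job())"
```

```text
the job is handed in; nothing more can be done
None
```

The tray is fully out and the pin is back in its holder. I handed the job in at about 17.8 s, against the 48 s limit.

- **Pressing the latch:** I pushed the pin through the hole until the latch reached its hard stop. The highest wrist-force reading while pressing was about 14 N upward (about 15 N in all). Those are readings taken between moves, so a brief higher peak would not show. I held the latch pressed for about another second after the tray was seen out.
- **Tray:** its front stands about 107 mm from the reader's middle, which fits 30 mm of travel plus about 2 mm that I take to be the front panel's thickness. That position stayed the same in every check, including after the pin came out.
- **Pin:** it went into the bore without force until its handle met the block, at the same height as when I first gripped it. Measured in two cameras, its top is 103 to 105 mm above the table, and it should be 104 mm.
- **Surroundings:** the vial, fitting and valve look unmoved in the last pictures. I judged this by eye and did not measure it. The gripper was open and about 85 mm above the pin's handle at hand-in.

No check failed. The camera and arm positions disagreed by up to about 1 mm sideways, which was within the play of the holes.

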